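Set the tube against the yellow flip stop

TASK

Flip the yellow length stop all the way down into the path on the fence, then slide the aluminium tube along the fence and press it gently but firmly home against the end of the yellow flag's adjusting screw. Leave the tube lying on the bed, its long side flush against the fence and its end against the screw; keep the red stop up and do not disturb the things lying around.

Things in the scene. Friction and masses are not known exactly. Their poses are not given: they have to be found in the camera images.
- fence: Fixed fence on a dark bed plate 155x600 mm, top 12 mm above the bench: an aluminium strip 600 mm long, 12 mm thick, top 30 mm above the bench. Origin: on the bench under the middle of the fence's working face. +y runs along the fence towards the stops, +x through the fence away from the tube, z up. Working face: plane x=0. Bed: x -100 to 55 mm. The tube belongs on the -x side.
- stop_yellow: Grey bracket of the yellow flip stop, 36x40 mm, 72 mm high, fixed behind the fence, axes as the fence. Origin: on the bench, in the plane of the fence's working face, at the middle of the stop along y. It carries the yellow flag. Yellow and red swap places: either may be nearer to the tube.
- flag_yellow (a joint): Hinge angle of the yellow flag, rad: 0 = fully down in the path (hard limit); grows as it swings up and back over the fence (1.8 to 2.2 at the start, limit 2.3). Axis along the fence's y. As it falls the flag turns towards -x and down. The hinge is stiff (0.09 N m friction) and stays where it is left; 2 to 4 N on the tab moves it.
- yellow_hinge (a point): Point on the yellow flag's hinge axis, middle of its width: 30 mm behind the fence's face (+x), 62 mm above the bench. Axes as the fence.
- yellow_tab (a point): Middle of the soft black rubber pad (gives 5 mm, 2.5 N per mm) on the outer face of the yellow flag's thumb tab: 36 mm (radial) x 32 mm (along y), 52 mm out from the hinge axis, 16 mm above the arm's mid-line. z of its frame = outward normal. Flag down: pad level, on top, 78 mm above the bench, 22 mm before the fence face. Flag up: it looks back (+x) and down; push it to -x, then down.
- yellow_face (a point): Point on the yellow flag's stop face (blade 12 mm thick, face looks to the fence's -y) at the centre of a steel adjusting screw 18 mm across. The screw's end, where the tube's end must rest, stands 4 to 30 mm proud of this point towards -y; how far differs each time and is not measured: feel for it. Flag down: 15 mm before the fence face, 35 mm above the bench. Blade: 4 to 40 mm before the fence.
- stop_red: Bracket of the red flip stop, the same as the yellow one, about 80 to 100 mm away along the fence. Origin as for the yellow one. It is not used.
- flag_red (a joint): Hinge angle of the red flag, as for the yellow; starts up at 1.9 to 2.25 and must stay up. Raised, it reaches about 140 mm above the bench, behind the fence face or up to 10 mm in front of it there; a tube on the bed passes beneath.
- tube: Loose aluminium box tube with black end plugs: 30 mm wide (x), 180 mm long (y), 40 mm high, 0.2 to 0.4 kg, lying on the bed. Origin: middle of its underside. Its +y end goes to the screw. Its upper 22 mm stand above the fence strip, so it can be pinched across its width or pushed. 7 to 15 N on the screw for half a second seats it; over 20 N there, or 30 N on the fence, spoils the setting.
- tube_nose (a point): Centre of the tube's +y end face, 90 mm from its middle, 20 mm above its underside.
- tube_tail (a point): Centre of the tube's -y end face.
- bolt_bin: White open bin 110 x 140 x 50 mm with brass bolts, a bystander. Origin under its centre.
- oil_can: Blue can, 64 mm across, 85 mm high, a bystander. Origin under its centre.
- screwdriver: Screwdriver lying on the bench, a bystander. Origin under its middle.

How it is judged:
By the outcome, as a careful person would: the job done as asked, in the order asked, and still so for the second after the job is handed in, with the robot touching nothing.
It also fails if it takes over 72 s, if anything falls off the work surface, if the arm or the gripper's body presses on something with over 40 N, if the wrist force passes 120 N, or if a joint passes its speed limit or range.

ROBOT

A 6-joint arm with a two-finger parallel gripper is mounted at the origin on the work surface. World frame = base frame: x ahead of the robot, y to its left, z up, the work surface at z = 0. Lengths are in m, angles in rad, forces in N, time in s.
With the tool pointing down it reaches from about 0.225 to 0.875 m from the base axis. Payload 3.4 kg.
Tool frame: the origin (TCP) lies on the centre line of the jaws, within the pads' length; the fingertips stand 19 mm ahead of it and the grasp point (between the pads) is the TCP (nose_length is the distance from the TCP to the fingertips, in m); z points along the fingers, y is the direction in which the jaws open and shut (so a half turn about z gives the same grasp; the last joint's range is limited). The gripper opens to 85 mm and grips with 20 to 120 N. Pads are 22 mm wide; open, the fingers measure 114 mm over their backs; the gripper's body (76 mm by 85 mm) begins 54 mm behind the grasp point. The pads swing forward as they close: fully open they stand 13 mm farther back than shut.
Start: joints at [-1.246, 0.276, 1.505, -0, 1.361, -0.121], TCP at [0.248, -0.519, 0.227] pointing down, gripper open.
Joint ranges: [-2.89, 2.89], [-0.75, 2.08], [0.22, 2.7], [-1.18, 4.32], [0.11, 2.71], [-2.7, 2.7]. Speed limits (rad/s): [2.57, 2.57, 3.14, 3.14, 3.14, 3.14].

INTERFACE

Orientations are given as a unit quaternion [w, x, y, z].
In Python, from rig import * gives the robot as it stands.
- The arm moves only by the shell command python3 -m jog 'ROWS' [OPENING] [FORCE]. ROWS is JSON, one flat list of numbers, 6 for each row, row after row: the shift along the tool's x, y, z in mm, then the turn, a rotation vector about the tool's x, y, z in degrees. In form: [tx, ty, tz, wx, wy, wz, tx, ty, tz, wx, wy, wz, ...]. A call has 1 to 10 rows; each row is the pose to reach, as a shift and turn from the pose commanded when the call began, along the tool's axes at that moment; what a row does not reach only later rows make up. A row lasts 1/8 s, in which the tool goes at most 62.5 mm and 10.7 degrees, less where a joint would pass 70% of its speed; a pose out of reach is approached as far as the arm can. A call with a gripper value outside its range is refused whole. OPENING is the closure, from 0 (fully open) to 1 (shut), set as the call begins (- or left out, the last holds). The fingers move at their own pace and stop on an object; FORCE is the grip in N (left out, the last holds). Time passes only in rows, so rows that repeat a pose let the fingers close. It gives the time, the measured TCP pose, the force and the opening at its end, in the units of the state.
- get_state(): the state, without advancing time (a new reading comes with each control period).
- get_image(name): name is "scene" or "side" or "wrist"; returns a dict with "frame" (400x640x3 uint8, red, green, blue), "camera_matrix" (3x3 intrinsics, pixels), "rvec" (rotation vector, rad) and "tvec" (3), from world to camera coordinates, as OpenCV has them. Camera axes: x right, y down, z forward; pixel columns grow to the right and rows downward; lengths in m; the calibration is good to about 2 mm. A picture is of the moment at which its call begins. There is no depth.
- sign_off(): hands the job in, once; it reports no verdict.
The state is a dict: "clock": time; "qpos": joint angles; "qd": joint speeds; "effort": joint torques, N m; "position": TCP position; "ee_rot": TCP orientation; "contact_force": force on the tool from outside, world axes, zero at the start; "moment": the same for the moment, N m; "width": finger opening in m.
Only numpy, scipy, OpenCV 4.12 (cv2) and the standard library are available. Lean on these libraries where they do the work, as an engineer would, in place of code of your own. Each camera call takes 0.05 s, during which the arm holds its last target.

## Working session

There is one attempt and no reset: what is moved stays moved. The work goes in short steps, Python scripts to look and compute and a shell command to move; the robot and the scene stay as the last step left them, time stands still between calls to the robot, and variables do not carry over. Pictures are saved under pics/ and viewed, and the job is handed in when it is done.

```bash
mkdir -p pics; ls; python3 - <<'E'
from rig import *
import cv2
for n in ["scene","side","wrist"]:
    d=get_image(n)
    cv2.imwrite(f"pics/a_{n}.png",d["frame"][:,:,::-1])
    import numpy as np
    R=cv2.Rodrigues(d["rvec"])[0]; print(n,d["camera_matrix"].tolist() if hasattr(d["camera_matrix"],'tolist') else d["camera_matrix"],(-R.T@np.array(d["tvec"]).ravel()).round(3))
print(get_state())
E
```

```text
pics
scene [[422.6783910968993, 0.0, 325.24484163376394], [0.0, 422.6783910968993, 197.80233860084454], [0.0, 0.0, 1.0]] [ 1.315 -0.314  0.699]
side [[364.5882240383098, 0.0, 316.9281952529505], [0.0, 364.5882240383098, 199.9139141975624], [0.0, 0.0, 1.0]] [0.59  0.666 0.476]
wrist [[354.50574809220967, 0.0, 324.92393940875724], [0.0, 354.50574809220967, 196.74006477744766], [0.0, 0.0, 1.0]] [ 0.324 -0.483  0.373]
{'clock': 0.15, 'qpos': array([-1.24600427e+00,  2.76449828e-01,  1.50582364e+00, -4.07843231e-06,
        1.36072375e+00, -1.21020980e-01]), 'qd': array([-4.65037000e-04, -1.73512904e-03, -4.85677937e-03,  9.51396375e-04,
       -2.03061819e-03, -9.98686841e-05]), 'effort': array([ 1.18776665e-03, -4.17144477e+01, -2.46032971e+01, -1.23663740e-04,
        7.59919931e-03,  1.21729093e-05]), 'position': array([ 0.24778947, -0.51842592,  0.22604583]), 'ee_rot': array([-6.98438204e-04,  9.75258705e-01,  2.21065524e-01, -7.34124938e-05]), 'contact_force': array([ 0.50126022,  0.3139394 , -0.39139184]), 'moment': array([ 0.04952772, -0.02629195, -0.00947711]), 'width': 0.08527832182388495}
```

View pics/a_scene.png

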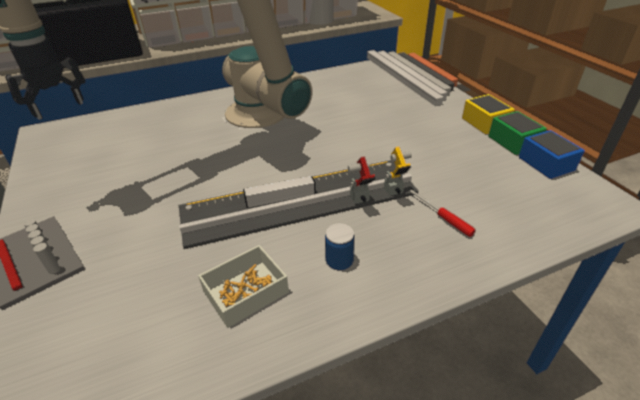

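View pics/a_side.png

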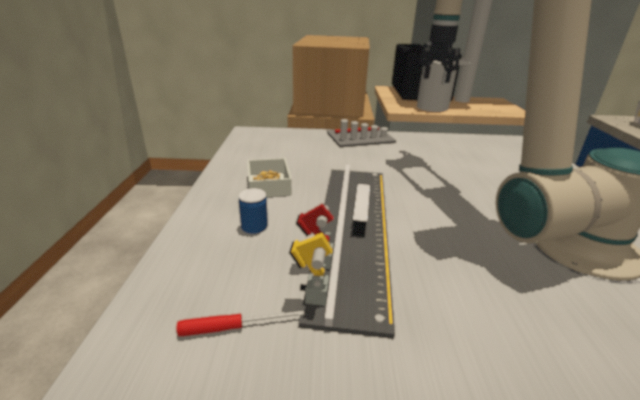

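View pics/a_wrist.png

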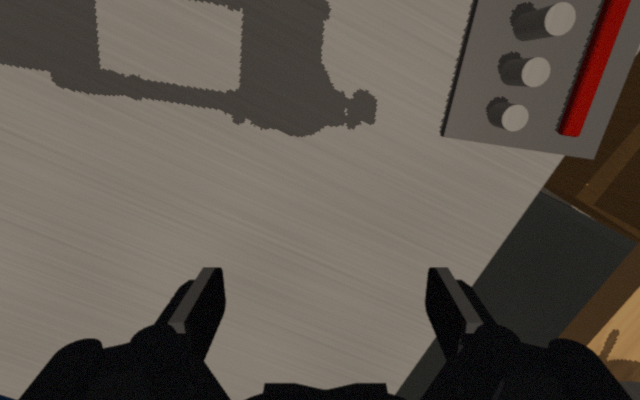

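The scene shows the tube at about (280,191), the red flag at (365,172), the yellow at (400,162), and the bed running from (181,205)/(183,243) to (415,190). Yellow is the far stop, so the tube has to pass under red. I'll zoom in for the measurements.

```bash
python3 - <<'E'
import cv2
a=cv2.imread("pics/a_scene.png")[130:255,170:430]; cv2.imwrite("pics/b1.png",cv2.resize(a,None,fx=3,fy=3,interpolation=cv2.INTER_CUBIC))
a=cv2.imread("pics/a_side.png")[155:345,280:410]; cv2.imwrite("pics/b2.png",cv2.resize(a,None,fx=3.1,fy=3.1,interpolation=cv2.INTER_CUBIC))
E
```

```text
(no output)
```

View pics/b1.png

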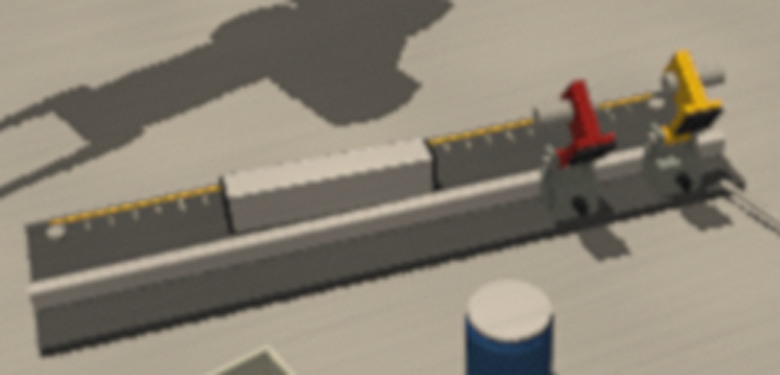

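View pics/b2.png

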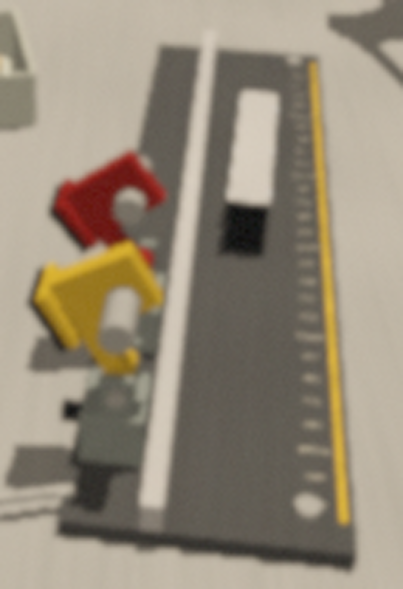

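```bash
cat > h.py <<'E'
import numpy as np,cv2
from rig import *
def cam(n):
    d=get_image(n); R=cv2.Rodrigues(np.array(d["rvec"]))[0]; t=np.array(d["tvec"]).ravel()
    return d["frame"],np.array(d["camera_matrix"]),R,t
def ray(c,u,v):
    _,K,R,t=c; o=-R.T@t; w=R.T@np.linalg.solve(K,[u,v,1.]); return o,w/np.linalg.norm(w)
def onz(c,u,v,z):
    o,w=ray(c,u,v); return o+w*(z-o[2])/w[2]
def proj(c,p):
    q=c[1]@(c[2]@np.array(p)+c[3]); return q[:2]/q[2]
E
python3 - <<'E'
from h import *
s=cam("side");c=cam("scene")
f=lambda x,y:(280+x/3.1,155+y/3.1)
g=lambda x,y:(170+x/3,130+y/3)
P=lambda n,cm,uv,z:print(n,uv and onz(cm,*uv,z).round(4))
for n,u in dict(bedNL=(60,525),bedNR=(352,548),bedFL=(160,47),bedFR=(314,57)).items(): P("side "+n,s,f(*u),.012)
for n,u in dict(bedFR=(28,226),bedFL=(40,350),bedNL=(745,187)).items(): P("scene "+n,c,g(*u),.012)
for n,u in dict(far=(215,33),near=(163,508)).items(): P("side fenceface "+n,s,f(*u),.03)
for n,u in dict(far=(32,287),near=(722,133)).items(): P("scene fenceface "+n,c,g(*u),.03)
for n,u in dict(FL=(240,90),FR=(278,92),NR=(272,206),NL=(227,204)).items(): P("side tubetop "+n,s,f(*u),.052)
for n,u in dict(tailR=(222,180),tailL=(230,200),noseR=(428,140),noseL=(436,158)).items(): P("scene tubetop "+n,c,g(*u),.052)
E
```

```text
side bedNL [0.6183 0.2564 0.012 ]
side bedNR [0.4684 0.2642 0.012 ]
side bedFL [ 0.5617 -0.3344  0.012 ]
side bedFR [ 0.4137 -0.323   0.012 ]
scene bedFR [ 0.4174 -0.326   0.012 ]
scene bedFL [ 0.5694 -0.3417  0.012 ]
scene bedNL [0.6291 0.2478 0.012 ]
side fenceface far [ 0.5096 -0.3315  0.03  ]
side fenceface near [0.5657 0.2589 0.03  ]
scene fenceface far [ 0.5172 -0.335   0.03  ]
scene fenceface near [0.5739 0.258  0.03  ]
side tubetop FL [ 0.4986 -0.169   0.052 ]
side tubetop FR [ 0.4674 -0.1676  0.052 ]
side tubetop NR [0.4887 0.0065 0.052 ]
side tubetop NL [0.5198 0.0059 0.052 ]
scene tubetop tailR [ 0.4781 -0.1692  0.052 ]
scene tubetop tailL [ 0.5064 -0.1705  0.052 ]
scene tubetop noseR [0.4996 0.0066 0.052 ]
scene tubetop noseL [0.526  0.0028 0.052 ]
```

The side and scene views agree: the fence runs 5.4° off world y, at x≈0.545+0.095·y. The tube's nose is at about (0.507,0.005), and the tube is about 22 mm off the fence. Next I'll move the wrist camera over the stops, with tool x along fence +y.

```bash
python3 -m jog '[40,-30,-20,0,0,-5, 85,-65,-40,0,0,-11, 135,-106,-60,0,0,-17, 190,-148,-74,0,0,-23, 240,-188,-74,0,0,-29, 290,-228,-74,0,0,-35, 340,-267,-74,0,0,-41, 390,-306,-74,0,0,-47, 440,-345,-74,0,0,-53, 482,-378,-74,0,0,-59.1]' 1; python3 -m jog '[0,0,0,0,0,0,0,0,0,0,0,0]'; python3 - <<'E'
from h import *
c=cam("wrist"); cv2.imwrite("pics/c_wrist.png",c[0][:,:,::-1]); print((-c[2].T@c[3]).round(3), c[2].round(3).tolist()); s=get_state(); print(s["position"],s["ee_rot"],s["clock"],s["contact_force"])
E
```

```text
clock: 1.5
position: [0.5161, 0.0233, 0.3008]
ee_rot: [0.0, 0.738, 0.675, 0.0]
contact_force: [1.0, -1.2, 0.3]
width: 0.0004
clock: 1.75
position: [0.5152, 0.0213, 0.3004]
ee_rot: [-0.0, 0.739, 0.674, -0.001]
contact_force: [-0.4, -0.1, -0.5]
width: -0.0001
[0.523 0.105 0.448] [[0.996, -0.092, -0.002], [-0.086, -0.941, 0.328], [-0.032, -0.327, -0.945]]
[0.51503999 0.02065647 0.30054659] [ 3.61820438e-05  7.39664701e-01  6.72975376e-01 -5.21485709e-04] 1.8 [1.04826699 0.19374998 0.80541289]
```

View pics/c_wrist.png

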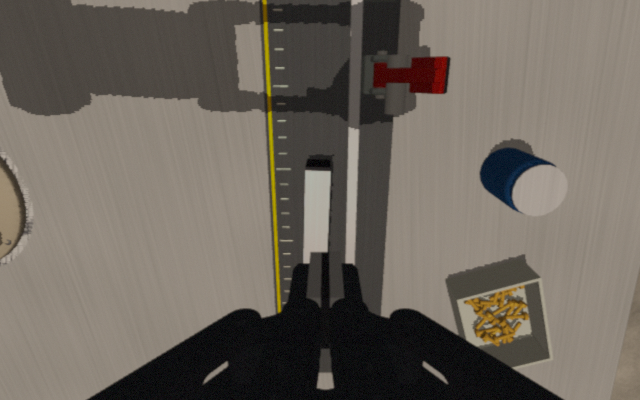

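The wrist view shows the tube with its nose plug at (318,163), the fence strip's left edge at x≈350, and the red flag at (415,75). Yellow is out of view, so I'll move further along.

```bash
python3 -m jog '[50,0,0,0,0,0,100,0,0,0,0,0,150,0,0,0,0,0,150,0,0,0,0,0,150,0,0,0,0,0]'; python3 - <<'E'
from h import *
c=cam("wrist"); cv2.imwrite("pics/d_wrist.png",c[0][:,:,::-1]); 
a=c[0][:,:,::-1][0:300,200:500]; cv2.imwrite("pics/d_z.png",cv2.resize(a,None,fx=2,fy=2,interpolation=cv2.INTER_CUBIC))
np.savez("d.npz",K=c[1],R=c[2],t=c[3])
s=get_state(); print(s["position"],s["ee_rot"],s["clock"],s["contact_force"])
E
```

```text
clock: 2.42
position: [0.5294, 0.169, 0.3007]
ee_rot: [0.0, 0.74, 0.673, -0.0]
contact_force: [0.5, -0.4, 0.7]
width: -0.0006
[0.52946501 0.1687451  0.3007883 ] [ 3.81850964e-04  7.40192222e-01  6.72395128e-01 -3.47494427e-04] 2.475 [-0.27575861 -0.64859628  0.64868425]
```

View pics/d_z.png

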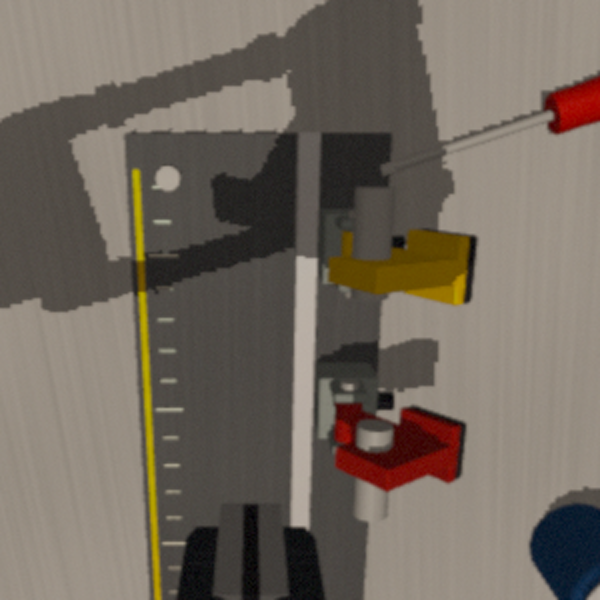

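```bash
python3 - <<'E'
from h import *
d=np.load("d.npz"); c=(None,d["K"],d["R"],d["t"])
f=lambda x,y:(200+x/2,y/2)
A=onz(c,*f(299,132),.03);B=onz(c,*f(294,470),.03);print("face",A.round(4),B.round(4),np.degrees(np.arctan2(*(A-B)[:2])))
for n,u,z in [("bedtop-left",(128,133),.012),("bedtop-right",(391,135),.012),("brTL",(322,208),.072),("brBL",(322,285),.072),("RbrTL",(318,363),.072),("RbrBL",(318,438),.072)]: print(n,onz(c,*f(*u),z).round(4))
# fence frame: use A, yaw 5.4
th=np.radians(5.45); ex=np.array([np.cos(th),-np.sin(th)]);ey=np.array([np.sin(th),np.cos(th)])
for n,u in [("pad T",(475,236)),("pad B",(470,302)),("tab T inner",(408,230)),("Rpad T",(465,424)),("Rpad B",(459,482))]:
  for z in (.09,.105,.12):
    p=onz(c,*f(*u),z)[:2]-A[:2]; print(n,z,"fx %.1f fy %.1f"%(p@ex*1e3,p@ey*1e3))
p=onz(c,*f(128,133),.012)[:2]-A[:2];print(p@ex,p@ey)
E
```

```text
face [0.5647 0.2577 0.03  ] [0.5467 0.0527 0.03  ] 5.006825765199024
bedtop-left [0.4675 0.2667 0.012 ]
bedtop-right [0.6187 0.2513 0.012 ]
brTL [0.5711 0.2194 0.072 ]
brBL [0.5686 0.1796 0.072 ]
RbrTL [0.5638 0.1365 0.072 ]
RbrBL [0.561  0.0917 0.072 ]
pad T 0.09 fx 84.6 fy -49.5
pad T 0.105 fx 80.0 fy -47.7
pad T 0.12 fx 75.3 fy -46.0
pad B 0.09 fx 85.6 fy -82.7
pad B 0.105 fx 80.9 fy -79.5
pad B 0.12 fx 76.1 fy -76.4
tab T inner 0.09 fx 51.2 fy -46.6
tab T inner 0.105 fx 47.9 fy -45.0
tab T inner 0.12 fx 44.6 fy -43.3
Rpad T 0.09 fx 89.7 fy -149.8
Rpad T 0.105 fx 84.9 fy -143.8
Rpad T 0.12 fx 80.0 fy -137.9
Rpad B 0.09 fx 89.9 fy -184.6
Rpad B 0.105 fx 85.0 fy -177.2
Rpad B 0.12 fx 80.1 fy -169.8
-0.09758537364572374 -0.0002780217519852906
```

The pictures put the yellow pad at fence y≈238 mm, with its upper edge at fx≈76, z≈0.12, so θ≈2.05. That is consistent with the stated geometry. I'll go behind it (+x) with the fingers closed.

```bash
python3 -m jog '[10,45,0,0,0,0,20,90,0,0,0,0,30,132,0,0,0,0,30,132,50,0,0,0,30,132,100,0,0,0,30,132,145,0,0,0,30,132,180,0,0,0,30,132,190,0,0,0,30,132,190,0,0,0]' ; python3 -m jog '[0,-5,0,0,0,0,0,-10,0,0,0,0,0,-10,0,0,0,0]'; python3 - <<'E'
from h import *
for n in("scene","side","wrist"):
    c=cam(n); cv2.imwrite(f"pics/e_{n}.png",c[0][:,:,::-1])
a=cv2.imread("pics/e_scene.png")[110:230,330:480];b=cv2.imread("pics/e_side.png")[180:340,250:450]
cv2.imwrite("pics/e_z.png",np.hstack([cv2.resize(a,(400,320),interpolation=2),cv2.resize(b,(400,320),interpolation=2)]))
E
```

```text
clock: 3.6
position: [0.6642, 0.1869, 0.111]
ee_rot: [0.0, 0.74, 0.673, -0.0]
contact_force: [0.1, 0.7, 0.2]
width: 0.0
clock: 3.98
position: [0.6536, 0.1894, 0.1118]
ee_rot: [0.0, 0.739, 0.673, 0.001]
contact_force: [-0.2, 0.1, 0.3]
width: 0.0001
```

View pics/e_z.png

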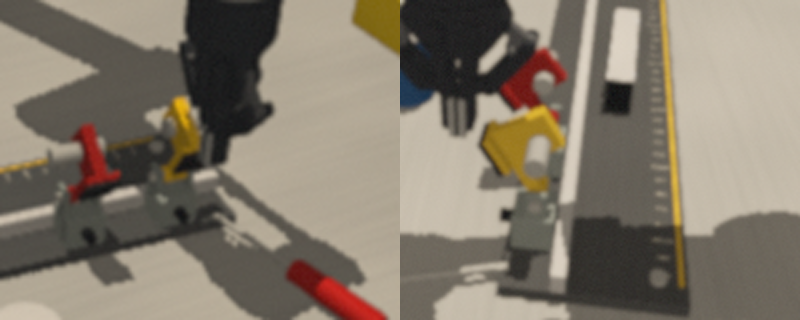

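```bash
python3 -m jog '[0,-10,-7,0,0,0,0,-21,-13,0,0,0,0,-28,-16,0,0,0,0,-35,-18,0,0,0,0,-35,-18,0,0,0]' ; python3 -m jog '[0,-9,-2,0,0,0,0,-18,-2,0,0,0,0,-18,-2,0,0,0]'; python3 - <<'E'
from h import *
for n in("scene","side"):
    c=cam(n); cv2.imwrite(f"pics/f_{n}.png",c[0][:,:,::-1])
a=cv2.imread("pics/f_scene.png")[110:230,330:480];b=cv2.imread("pics/f_side.png")[180:340,250:450]
cv2.imwrite("pics/f_z.png",np.hstack([cv2.resize(a,(400,320),interpolation=2),cv2.resize(b,(400,320),interpolation=2)]))
E
```

```text
clock: 4.75
position: [0.6184, 0.1925, 0.129]
ee_rot: [0.0, 0.739, 0.673, 0.0]
contact_force: [0.3, 0.8, -0.2]
width: 0.0001
clock: 5.12
position: [0.6005, 0.1942, 0.1315]
ee_rot: [0.0, 0.739, 0.673, 0.0]
contact_force: [-0.0, -0.6, 4.2]
width: 0.0005
```

View pics/f_z.png

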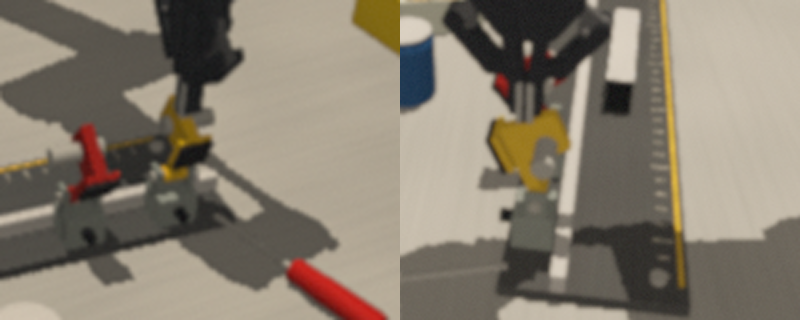

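The fingers are thinner than I assumed and ended up on top of the tab, with only 4 N of contact. I'll lift, go back behind it and come in lower.

```bash
python3 -m jog '[0,0,-15,0,0,0,0,25,-15,0,0,0,0,53,-15,0,0,0,0,53,20,0,0,0,0,53,20,0,0,0]' ; python3 -m jog '[0,-8,0,0,0,0,0,-16,0,0,0,0,0,-22,0,0,0,0,0,-22,0,0,0,0]';python3 -m jog '[0,-6,-2,0,0,0,0,-12,-4,0,0,0,0,-12,-4,0,0,0]'; python3 - <<'E'
from h import *
for n in("scene","side"):
    c=cam(n); cv2.imwrite(f"pics/g_{n}.png",c[0][:,:,::-1])
a=cv2.imread("pics/g_scene.png")[110:230,330:480];b=cv2.imread("pics/g_side.png")[180:340,250:450]
cv2.imwrite("pics/g_z.png",np.hstack([cv2.resize(a,(400,320),interpolation=2),cv2.resize(b,(400,320),interpolation=2)]))
E
```

```text
clock: 5.85
position: [0.6516, 0.1887, 0.1078]
ee_rot: [-0.002, 0.74, 0.673, -0.003]
contact_force: [-0.2, 0.1, -0.2]
width: 0.0003
clock: 6.35
position: [0.6335, 0.1915, 0.1132]
ee_rot: [0.002, 0.739, 0.673, 0.002]
contact_force: [2.8, 0.2, 6.8]
width: -0.0003
clock: 6.72
position: [0.6225, 0.1926, 0.1179]
ee_rot: [0.002, 0.739, 0.673, 0.003]
contact_force: [2.7, -0.3, 9.5]
width: 0.0006
```

View pics/g_z.png

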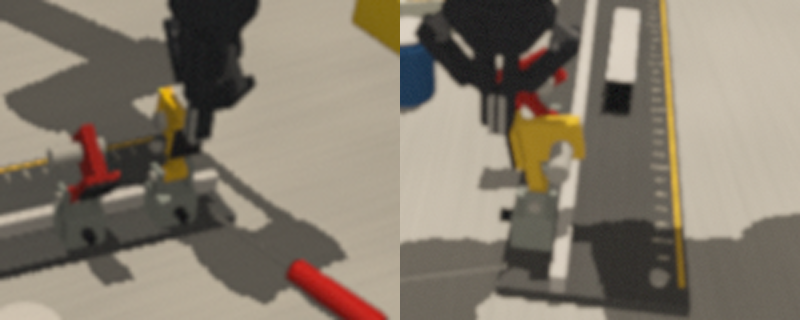

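```bash
python3 -m jog '[0,-2,-4,0,0,0,0,-8,-8,0,0,0,0,-8,-8,0,0,0]';python3 -m jog '[0,-6,-2,0,0,0,0,-12,-3,0,0,0,0,-12,-3,0,0,0]'; python3 - <<'E'
from h import *
for n in("scene","side"):
    c=cam(n); cv2.imwrite(f"pics/i_{n}.png",c[0][:,:,::-1])
a=cv2.imread("pics/i_scene.png")[110:230,330:480];b=cv2.imread("pics/i_side.png")[180:340,250:450]
cv2.imwrite("pics/i_z.png",np.hstack([cv2.resize(a,(400,320),interpolation=2),cv2.resize(b,(400,320),interpolation=2)]))
E
```

```text
clock: 7.2
position: [0.6104, 0.1931, 0.1225]
ee_rot: [-0.001, 0.739, 0.673, -0.001]
contact_force: [0.3, 0.9, 0.4]
width: 0.0002
clock: 7.58
position: [0.599, 0.1942, 0.1256]
ee_rot: [-0.0, 0.739, 0.673, -0.001]
contact_force: [0.4, 0.2, 0.2]
width: -0.0002
```

View pics/i_z.png

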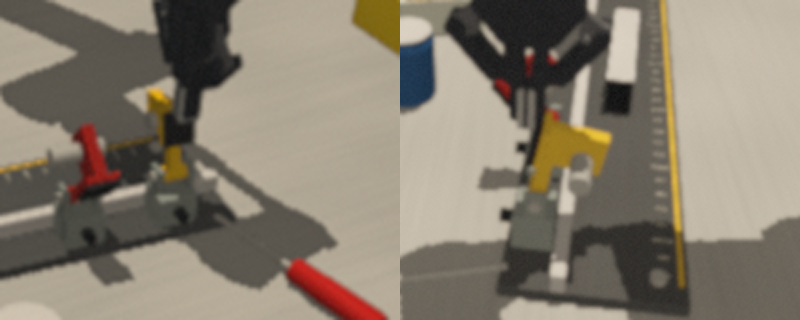

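```bash
python3 -m jog '[0,-6,-1,0,0,0,0,-12,-2,0,0,0,0,-16,-1,0,0,0,0,-16,-1,0,0,0]';python3 -m jog '[0,-5,2,0,0,0,0,-10,4,0,0,0,0,-15,7,0,0,0,0,-15,7,0,0,0]'; python3 - <<'E'
from h import *
for n in("scene","side"):
    c=cam(n); cv2.imwrite(f"pics/j_{n}.png",c[0][:,:,::-1])
a=cv2.imread("pics/j_scene.png")[110:230,330:480];b=cv2.imread("pics/j_side.png")[180:340,250:450]
cv2.imwrite("pics/j_z.png",np.hstack([cv2.resize(a,(400,320),interpolation=2),cv2.resize(b,(400,320),interpolation=2)]))
E
```

```text
clock: 8.18
position: [0.5835, 0.1957, 0.1268]
ee_rot: [-0.0, 0.739, 0.673, -0.0]
contact_force: [-1.6, -0.3, 0.7]
width: 0.0002
clock: 8.68
position: [0.5681, 0.1971, 0.1192]
ee_rot: [-0.0, 0.739, 0.673, -0.001]
contact_force: [-0.2, -0.4, -0.5]
width: 0.0
```

View pics/j_z.png

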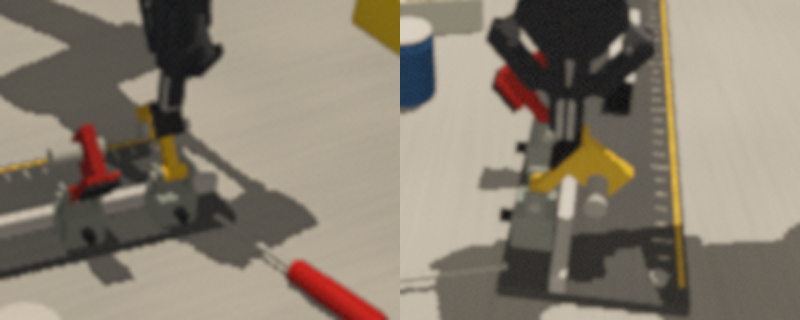

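```bash
python3 -m jog '[0,-6,2,0,0,0,0,-12,3,0,0,0,0,-17,6,0,0,0,0,-22,10,0,0,0,0,-27,15,0,0,0,0,-31,20,0,0,0,0,-31,22,0,0,0,0,-31,22,0,0,0]';python3 -m jog '[0,0,1,0,0,0,0,0,2,0,0,0,0,0,2,0,0,0]'; python3 - <<'E'
from h import *
for n in("scene","side"):
    c=cam(n); cv2.imwrite(f"pics/k_{n}.png",c[0][:,:,::-1])
a=cv2.imread("pics/k_scene.png")[110:230,330:480];b=cv2.imread("pics/k_side.png")[180:340,250:450]
cv2.imwrite("pics/k_z.png",np.hstack([cv2.resize(a,(400,320),interpolation=2),cv2.resize(b,(400,320),interpolation=2)]))
E
```

```text
clock: 9.78
position: [0.5382, 0.1999, 0.0974]
ee_rot: [-0.0, 0.739, 0.673, -0.0]
contact_force: [-0.5, 0.1, -0.2]
width: 0.0002
clock: 10.15
position: [0.5384, 0.1999, 0.0957]
ee_rot: [0.0, 0.739, 0.673, 0.0]
contact_force: [-0.2, -0.9, -0.5]
width: -0.0002
```

View pics/k_z.png

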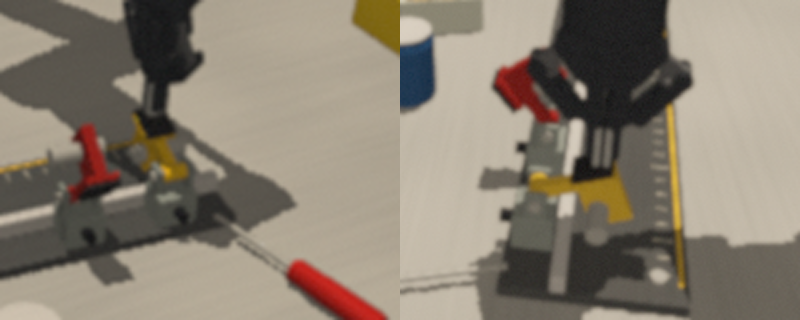

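```bash
python3 -m jog '[0,0,1,0,0,0,0,0,2,0,0,0,0,0,2,0,0,0]';python3 -m jog '[0,0,1,0,0,0,0,0,2,0,0,0,0,0,2,0,0,0]';
```

```text
clock: 10.62
position: [0.5382, 0.2, 0.0936]
ee_rot: [-0.0, 0.739, 0.673, -0.0]
contact_force: [-0.7, 0.5, -0.5]
width: -0.0001
clock: 11.0
position: [0.5383, 0.2, 0.0916]
ee_rot: [-0.0, 0.739, 0.673, -0.0]
contact_force: [0.2, -0.1, 0.3]
width: -0.0003
```

```bash
python3 -m jog '[0,0,1,0,0,0,0,0,2,0,0,0,0,0,2,0,0,0]';python3 -m jog '[0,0,1,0,0,0,0,0,2,0,0,0,0,0,2,0,0,0]'; python3 - <<'E'
from h import *
for n in("scene","side","wrist"):
    c=cam(n); cv2.imwrite(f"pics/l_{n}.png",c[0][:,:,::-1])
a=cv2.imread("pics/l_scene.png")[130:210,360:460];b=cv2.imread("pics/l_side.png")[200:300,290:390]
cv2.imwrite("pics/l_z.png",np.hstack([cv2.resize(a,(400,320),interpolation=2),cv2.resize(b,(320,320),interpolation=2)]))
E
```

```text
clock: 11.38
position: [0.5383, 0.2, 0.0896]
ee_rot: [-0.0, 0.739, 0.673, -0.0]
contact_force: [-0.2, 0.3, 0.0]
width: -0.0003
clock: 11.75
position: [0.5382, 0.2, 0.0876]
ee_rot: [-0.0, 0.739, 0.673, -0.0]
contact_force: [0.3, -0.9, 0.6]
width: 0.0004
```

View pics/l_z.png

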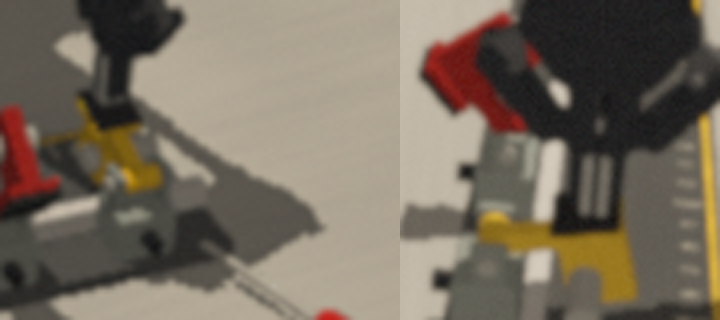

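View pics/l_wrist.png

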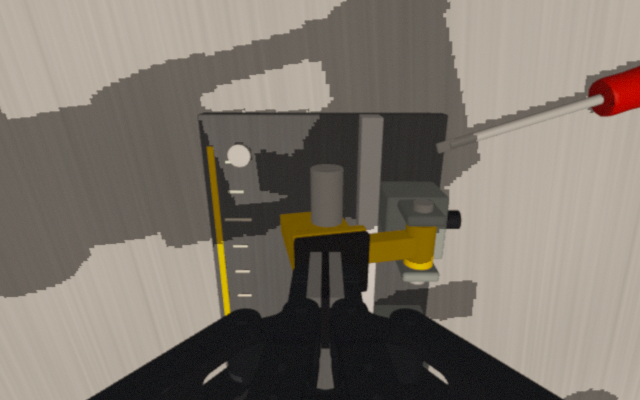

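```bash
python3 -m jog '[0,0,1,0,0,0,0,0,2,0,0,0,0,0,2,0,0,0]';python3 -m jog '[0,0,1,0,0,0,0,0,2,0,0,0,0,0,2,0,0,0]';  python3 -c "
from rig import *
s=get_state();print(s['effort'],s['moment'],s['contact_force'],s['width'])"
```

```text
clock: 12.28
position: [0.5382, 0.2, 0.0856]
ee_rot: [-0.0, 0.739, 0.673, -0.0]
contact_force: [-0.3, 0.0, 0.2]
width: 0.0004
clock: 12.65
position: [0.5383, 0.2, 0.0835]
ee_rot: [-0.0, 0.739, 0.673, -0.0]
contact_force: [0.4, 0.9, -0.2]
width: -0.0001
[-5.24553994e-02 -4.39555228e+01 -2.03707463e+01 -2.22417049e-02
 -4.70355665e-02 -6.05223340e-05] [0.01588632 0.00399033 0.00972728] [ 0.36095376  0.94194587 -0.16280163] -0.0001446796473045263
```

```bash
python3 - <<'E'
from h import *
s=get_state(); p=s["position"]
for n in("scene","side","wrist"):
    c=cam(n); im=c[0][:,:,::-1].copy()
    u=proj(c,p-[0,0,.019]); v=proj(c,p); 
    A=np.array([.5647,.2577]);ex=np.array([.9955,-.095]);ey=np.array([.095,.9955])
    q=[proj(c,[*(A+ex*x+ey*(-.0615+y)),.078]) for x,y in((-.04,-.016),(-.04,.016),(-.004,.016),(-.004,-.016))]
    print(n,u,v); big=cv2.resize(im,None,fx=4,fy=4,interpolation=2)
    cv2.circle(big,tuple(int(4*a) for a in u),3,(0,255,0),-1);cv2.circle(big,tuple(int(4*a) for a in v),3,(255,0,255),-1)
    cv2.polylines(big,[np.int32(4*np.array(q))],True,(255,255,0),1)
    x,y=int(4*u[0]),int(4*u[1]); cv2.imwrite(f"pics/m_{n}.png",big[max(0,y-250):y+150,x-200:x+200])
a=[cv2.resize(cv2.imread(f"pics/m_{n}.png"),(400,400)) for n in("scene","side")]
cv2.imwrite("pics/m.png",np.hstack(a))
E
```

```text
scene [385.936007   162.05102366] [386.49765387 156.01464743]
side [349.58458957 277.33416281] [350.36430172 268.48918939]
wrist [325.27243786 243.87237094] [325.27727742 262.16644215]
```

View pics/m.png

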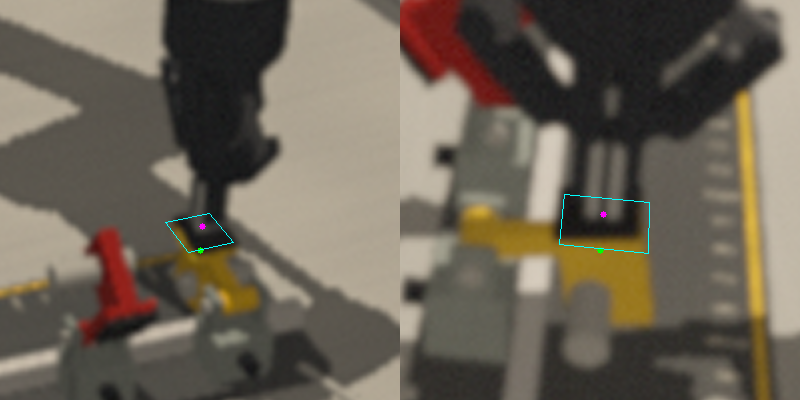

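View pics/m_wrist.png

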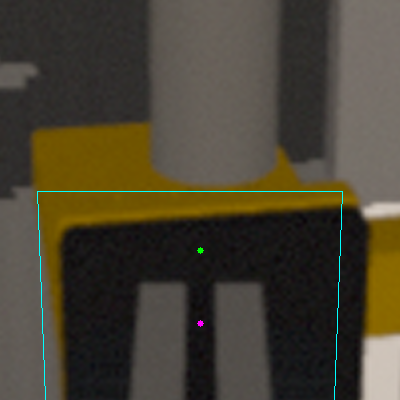

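```bash
python3 - <<'E'
from h import *
p=get_state()["position"]; c=cam("wrist"); xt=np.array([.0958,.9954,0])
for dx in(0,.005,.011):
  print(dx,[(dz,proj(c,p+xt*dx-[0,0,dz]).round(1).tolist()) for dz in(0,.005,.01,.015,.019)])
im=cv2.imread("pics/c_wrist.png")[225:275,280:370]; a=cv2.resize(im,None,fx=4,fy=4,interpolation=2)
b=cv2.resize(c[0][225:275,280:370,::-1],None,fx=4,fy=4,interpolation=2); cv2.imwrite("pics/n.png",np.hstack([a,b]))
E
```

```text
0 [(0, [325.4, 262.3]), (0.005, [325.4, 257.1]), (0.01, [325.4, 252.2]), (0.015, [325.4, 247.5]), (0.019, [325.4, 244.0])]
0.005 [(0, [325.4, 252.8]), (0.005, [325.4, 247.8]), (0.01, [325.4, 243.1]), (0.015, [325.4, 238.6]), (0.019, [325.4, 235.2])]
0.011 [(0, [325.5, 241.1]), (0.005, [325.5, 236.4]), (0.01, [325.4, 232.0]), (0.015, [325.4, 227.8]), (0.019, [325.4, 224.6])]
```

View pics/n.png

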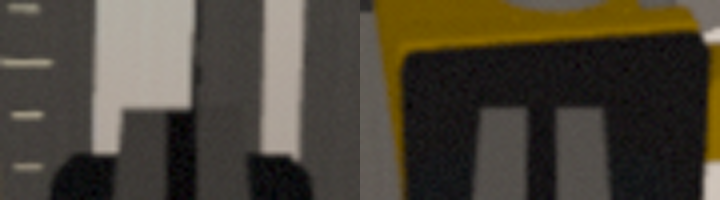

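The wrist pictures before and after show the finger bars ending at the same row (252), so the tips are not sunk into the pad. They must sit higher than I reckoned. I'll keep lowering gently until I feel it.

```bash
python3 -c "
import rig; print([n for n in dir(rig) if not n.startswith('_')], getattr(rig,'nose_length',None))"
python3 -m jog '[0,0,1,0,0,0,0,0,3,0,0,0,0,0,3,0,0,0]';python3 -m jog '[0,0,1,0,0,0,0,0,3,0,0,0,0,0,3,0,0,0]'
```

```text
['MotionError', 'get_image', 'get_state', 'nose_length', 'sign_off'] 0.019
clock: 13.22
position: [0.5382, 0.2, 0.0805]
ee_rot: [-0.0, 0.739, 0.673, -0.0]
contact_force: [-0.7, -0.0, -0.6]
width: 0.0
clock: 13.6
position: [0.5382, 0.1999, 0.0775]
ee_rot: [-0.0, 0.739, 0.673, -0.0]
contact_force: [0.3, 0.2, 0.1]
width: 0.0002
```

```bash
python3 - <<'E'
from h import *
p=get_state()["position"]; o=[]
for n in("side","scene","wrist"):
    c=cam(n); u=proj(c,p); x,y=int(u[0]),int(u[1]); cv2.imwrite(f"pics/o_{n}.png",c[0][:,:,::-1])
    o.append(cv2.resize(c[0][y-40:y+30,x-30:x+35,::-1],(265,285),interpolation=2))
cv2.imwrite("pics/o.png",np.hstack(o))
E
```

```text
(no output)
```

View pics/o.png

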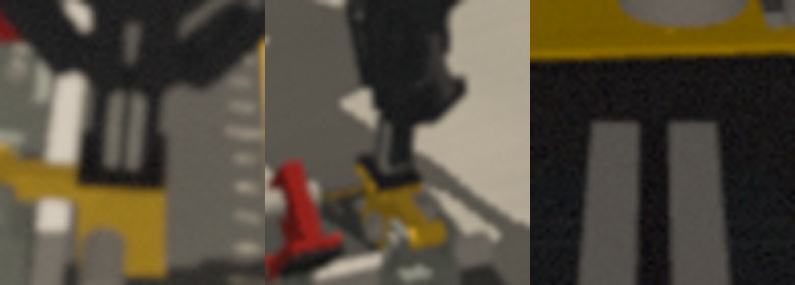

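```bash
python3 -m jog '[0,0,1,0,0,0,0,0,3,0,0,0,0,0,3,0,0,0]';python3 -m jog '[0,0,1,0,0,0,0,0,3,0,0,0,0,0,3,0,0,0]'
```

```text
clock: 14.12
position: [0.5383, 0.1999, 0.0745]
ee_rot: [-0.0, 0.739, 0.673, -0.0]
contact_force: [0.7, 0.0, 0.5]
width: 0.0002
clock: 14.5
position: [0.5384, 0.2, 0.0719]
ee_rot: [0.0, 0.739, 0.673, 0.0]
contact_force: [-0.4, -0.4, 3.5]
width: -0.0
```

```bash
for i in 1 2; do python3 -m jog '[0,0,1,0,0,0,0,0,2,0,0,0,0,0,2,0,0,0]'; done
```

```text
clock: 14.88
position: [0.5384, 0.2, 0.0704]
ee_rot: [0.0, 0.739, 0.673, 0.0]
contact_force: [-2.0, -0.0, 7.4]
width: -0.0001
clock: 15.25
position: [0.5384, 0.2, 0.069]
ee_rot: [0.0, 0.739, 0.673, 0.0]
contact_force: [-3.3, -1.7, 10.5]
width: 0.0003
```

The force rises at about 2.4 N/mm, which is the pad's own stiffness, so the flag is on its hard stop. The shut fingertips are therefore at about TCP z + 5 mm. I'll lift off and look.

```bash
python3 -m jog '[0,0,-50,0,0,0,0,0,-100,0,0,0,-40,-8,-150,0,0,0,-95,-15,-181,0,0,0,-150,-20,-181,0,0,0,-205,-27,-181,0,0,0,-255,-34,-181,0,0,0,-300,-42,-181,0,0,0,-300,-51,-181,0,0,0,-300,-51,-181,0,0,0]'; python3 - <<'E'
from h import *
for n in("scene","side","wrist"):
    c=cam(n); cv2.imwrite(f"pics/p_{n}.png",c[0][:,:,::-1]); np.savez(f"p_{n}.npz",K=c[1],R=c[2],t=c[3])
a=cv2.imread("pics/p_scene.png")[120:240,330:480];b=cv2.imread("pics/p_side.png")[180:340,280:440]
cv2.imwrite("pics/p_z.png",np.hstack([cv2.resize(a,(400,320),interpolation=2),cv2.resize(b,(320,320),interpolation=2)]))
E
```

```text
clock: 16.5
position: [0.4589, -0.0935, 0.2484]
ee_rot: [-0.0, 0.74, 0.673, 0.0]
contact_force: [-0.6, 0.6, -0.2]
width: 0.0005
```

View pics/p_z.png

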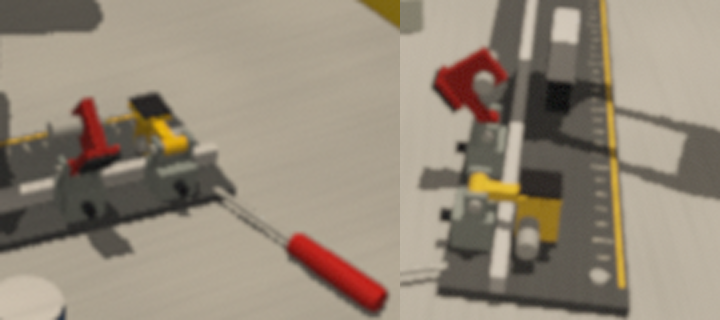

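View pics/p_wrist.png

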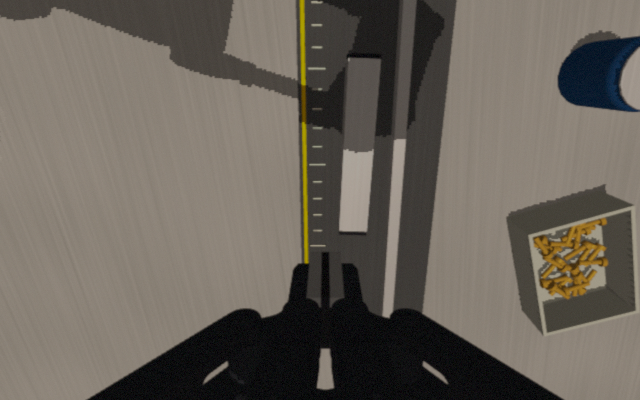

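The yellow flag now lies level over the bed (side crop (540,185)), and red is still up. The wrist view shows the whole tube: nose at (347–381,58), tail at (340–367,232).

```bash
python3 - <<'E'
from h import *
d=np.load("p_wrist.npz"); c=(None,d["K"],d["R"],d["t"])
g=cv2.imread("pics/p_wrist.png")
cv2.imwrite("pics/p_w2.png",cv2.resize(g[40:310,290:460],None,fx=2.2,fy=2.2,interpolation=2))
A=np.array([.5647,.2577]);th=np.radians(5.45); ex=np.array([np.cos(th),-np.sin(th)]);ey=np.array([np.sin(th),np.cos(th)])
def P(n,u,z):
    q=onz(c,*u,z); w=q[:2]-A; print(n,q.round(4),"fx %.1f fy %.1f"%(w@ex*1e3,w@ey*1e3))
for n,u in dict(noseL=(348,56),noseR=(381,58),tailL=(340,232),tailR=(367,233)).items(): P(n,u,.052)
for u in((403,40),(394,150),(384,300)): P("fence",u,.03)
E
```

```text
noseL [0.4893 0.0038 0.052 ] fx -50.9 fy -259.9
noseR [ 0.5189 -0.0006  0.052 ] fx -21.0 fy -261.5
tailL [ 0.4686 -0.1693  0.052 ] fx -55.1 fy -434.2
tailR [ 0.4971 -0.173   0.052 ] fx -26.3 fy -435.2
fence [0.5436 0.014  0.03  ] fx 2.2 fy -244.6
fence [ 0.5322 -0.0909  0.03  ] fx 0.7 fy -350.2
fence [ 0.5149 -0.2747  0.03  ] fx 1.0 fy -534.7
```

View pics/p_w2.png

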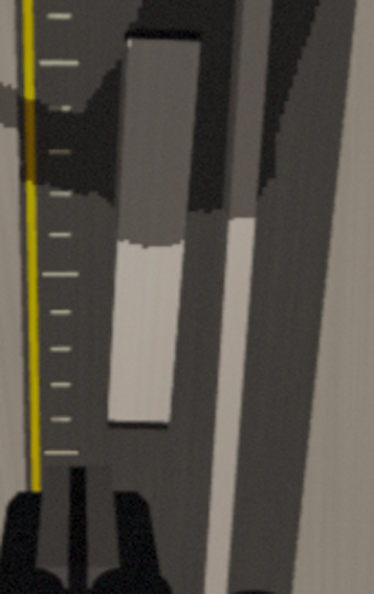

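```bash
python3 -m jog '[12,-10,50,0,0,0,12,-10,110,0,0,0,12,-10,160,0,0,0,12,-10,190,0,0,0,12,-10,205,0,0,0,12,-10,208,0,0,0]'; python3 -m jog '[0,0,4,0,0,0,0,0,8,0,0,0,0,0,12,0,0,0,0,0,14,0,0,0,0,0,14,0,0,0]'; python3 - <<'E'
from h import *
p=get_state()["position"]; o=[]
for n in("side","scene","wrist"):
    c=cam(n); u=proj(c,p); x,y=int(u[0]),int(u[1]); cv2.imwrite(f"pics/q_{n}.png",c[0][:,:,::-1])
    o.append(cv2.resize(c[0][y-40:y+30,x-30:x+35,::-1],(265,285),interpolation=2))
cv2.imwrite("pics/q.png",np.hstack(o))
E
```

```text
clock: 17.4
position: [0.4505, -0.08, 0.0397]
ee_rot: [-0.001, 0.739, 0.674, -0.0]
contact_force: [-0.1, 1.0, 0.1]
width: 0.0003
clock: 18.02
position: [0.4506, -0.0811, 0.0267]
ee_rot: [-0.0, 0.739, 0.673, -0.0]
contact_force: [0.6, 0.1, 0.5]
width: -0.0001
```

View pics/q.png

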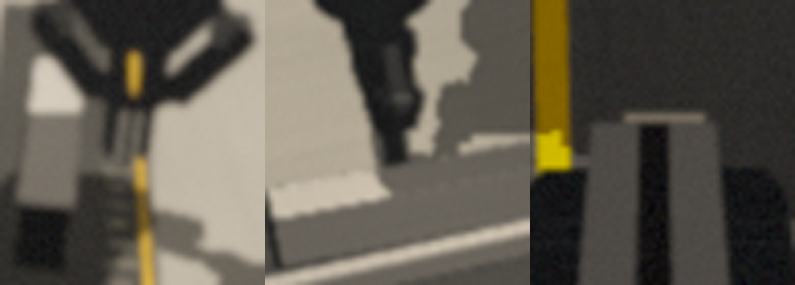

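```bash
python3 -m jog '[0,6,2,0,0,0,0,12,2,0,0,0,0,16,2,0,0,0,0,19,2,0,0,0,0,22,2,0,0,0,0,25,2,0,0,0,0,28,2,0,0,0,0,31,2,0,0,0,0,34,2,0,0,0,0,34,2,0,0,0]'; python3 -m jog '[0,2,0,0,0,0,0,4,0,0,0,0,0,5,0,0,0,0]';  python3 - <<'E'
from h import *
for n in("side","wrist"):
    c=cam(n); cv2.imwrite(f"pics/r_{n}.png",c[0][:,:,::-1]); np.savez(f"r_{n}.npz",K=c[1],R=c[2],t=c[3])
cv2.imwrite("pics/r.png",np.hstack([cv2.resize(cv2.imread("pics/r_wrist.png")[0:300,200:500],(400,400)),cv2.resize(cv2.imread("pics/r_side.png")[150:290,290:430],(400,400))]))
E
```

```text
clock: 19.42
position: [0.4852, -0.0844, 0.0247]
ee_rot: [0.0, 0.739, 0.673, 0.0]
contact_force: [-0.8, -0.1, -1.3]
width: 0.0002
clock: 19.8
position: [0.4886, -0.0846, 0.0246]
ee_rot: [-0.001, 0.739, 0.673, -0.001]
contact_force: [-5.5, 0.2, 4.5]
width: -0.0
```

View pics/r.png

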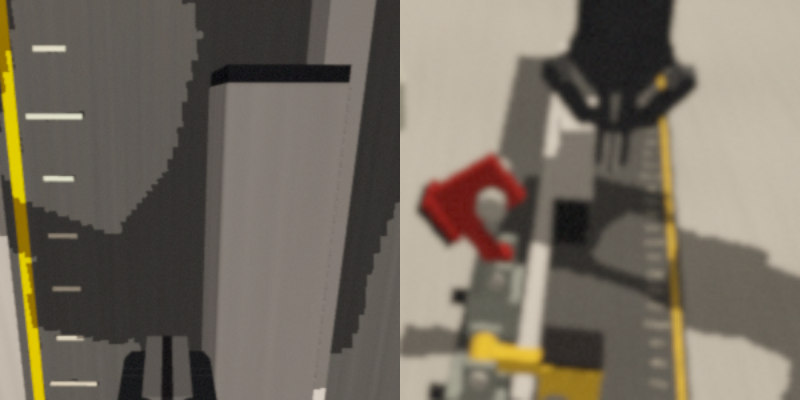

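```bash
python3 -m jog '[0,1,0,0,0,0,0,2,0,0,0,0,0,2,0,0,0,0]'; python3 -m jog '[0,0.5,0,0,0,0,0,1,0,0,0,0,0,1,0,0,0,0]'
```

```text
clock: 20.27
position: [0.4886, -0.0846, 0.0245]
ee_rot: [-0.002, 0.739, 0.674, -0.002]
contact_force: [-9.5, -1.5, 6.5]
width: -0.0002
clock: 20.65
position: [0.4886, -0.0845, 0.0245]
ee_rot: [-0.003, 0.739, 0.674, -0.002]
contact_force: [-10.0, -0.1, 7.6]
width: 0.0001
```

```bash
python3 -m jog '[0,-8,0,0,0,0,0,-15,-10,0,0,0,-10,-15,-45,0,0,0,-50,0,-70,0,0,0,-90,15,-70,0,0,0,-120,24,-70,0,0,0,-120,24,-40,0,0,0,-120,24,-10,0,0,0,-120,24,0,0,0,0,-120,24,0,0,0,0]'; python3 - <<'E'
from h import *
for n in("side","wrist","scene"):
    c=cam(n); cv2.imwrite(f"pics/s_{n}.png",c[0][:,:,::-1]); np.savez(f"s_{n}.npz",K=c[1],R=c[2],t=c[3])
p=get_state()["position"][:2]-[.5647,.2577];print(p@[.9955,-.095],p@[.095,.9955])
cv2.imwrite("pics/s.png",np.hstack([cv2.resize(cv2.imread("pics/s_wrist.png")[0:300,200:500],(400,400)),cv2.resize(cv2.imread("pics/s_scene.png")[130:270,170:310],(400,400))]))
E
```

```text
clock: 21.9
position: [0.5055, -0.2068, 0.0249]
ee_rot: [0.0, 0.739, 0.673, 0.0]
contact_force: [-0.2, 0.1, 0.2]
width: -0.0
-0.013958063772338044 -0.4682910825247445
```

View pics/s.png

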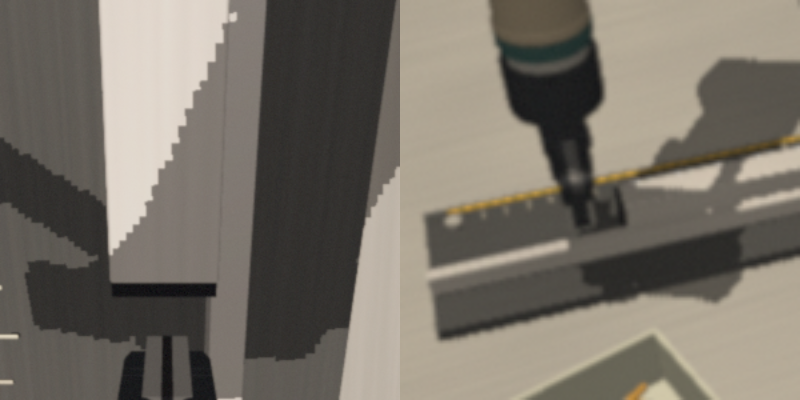

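```bash
python3 -m jog '[8,0,0,0,0,0,15,0,0,0,0,0,19,0,0,0,0,0,23,0,0,0,0,0,29,0,0,0,0,0,36,0,0,0,0,0,43,0,0,0,0,0,50,0,0,0,0,0,57,0,0,0,0,0,64,0,0,0,0,0]';python3 -m jog '[7,0,0,0,0,0,14,0,0,0,0,0,21,0,0,0,0,0,28,0,0,0,0,0,35,0,0,0,0,0,42,0,0,0,0,0,48,0,0,0,0,0,53,0,0,0,0,0,56,0,0,0,0,0,56,0,0,0,0,0]'; python3 - <<'E'
from h import *
for n in("side","wrist","scene"):
    c=cam(n); cv2.imwrite(f"pics/t_{n}.png",c[0][:,:,::-1]); np.savez(f"t_{n}.npz",K=c[1],R=c[2],t=c[3])
p=get_state()["position"][:2]-[.5647,.2577];print(p@[.9955,-.095],p@[.095,.9955])
cv2.imwrite("pics/t.png",np.hstack([cv2.resize(cv2.imread("pics/t_wrist.png")[0:300,200:500],(400,400)),cv2.resize(cv2.imread("pics/t_side.png")[160:300,290:430],(400,400))]))
E
```

```text
clock: 23.3
position: [0.5113, -0.1425, 0.0248]
ee_rot: [0.0, 0.739, 0.673, 0.0]
contact_force: [0.4, -2.0, 1.0]
width: -0.0004
clock: 24.55
position: [0.5162, -0.0866, 0.0245]
ee_rot: [-0.0, 0.739, 0.673, 0.0]
contact_force: [-0.3, 0.0, -0.4]
width: -0.0002
-0.015784259159541108 -0.3475611126676454
```

View pics/t.png

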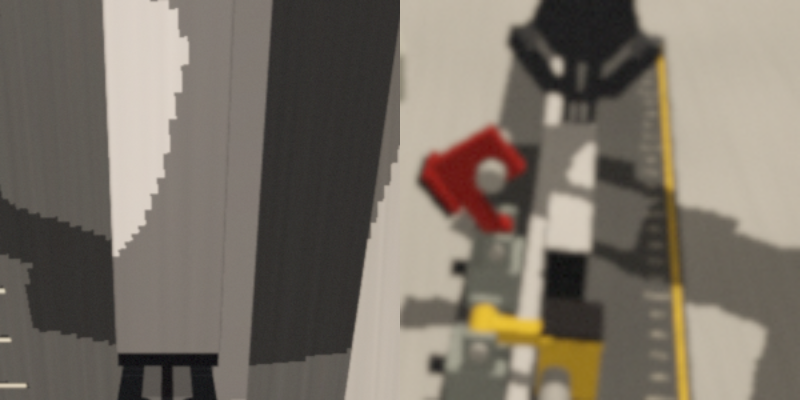

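```bash
python3 -m jog '[5,0,0,0,0,0,11,0,0,0,0,0,17,0,0,0,0,0,23,0,0,0,0,0,29,0,0,0,0,0,35,0,0,0,0,0,41,0,0,0,0,0,46,0,0,0,0,0,50,0,0,0,0,0,52,0,0,0,0,0]'; python3 -m jog '[2,0,0,0,0,0,4,0,0,0,0,0,6,0,0,0,0,0]'; python3 -m jog '[2,0,0,0,0,0,4,0,0,0,0,0,5,0,0,0,0,0]';
```

```text
clock: 25.95
position: [0.5213, -0.0353, 0.0247]
ee_rot: [0.0, 0.739, 0.673, -0.0]
contact_force: [0.3, -2.2, -0.9]
width: 0.0001
clock: 26.32
position: [0.5218, -0.0295, 0.0247]
ee_rot: [0.0, 0.739, 0.673, -0.0]
contact_force: [-0.5, -1.9, -1.2]
width: -0.0
clock: 26.7
position: [0.5223, -0.0244, 0.0247]
ee_rot: [0.0, 0.739, 0.673, -0.0]
contact_force: [-0.5, -2.4, -0.2]
width: -0.0001
```

```bash
for i in 1 2; do python3 -m jog '[1.5,0,0,0,0,0,3,0,0,0,0,0,3,0,0,0,0,0]' | grep -E "pos|contact"; done; python3 - <<'E'
from h import *
c=cam("side"); cv2.imwrite("pics/u.png",cv2.resize(c[0][160:300,290:430,::-1],(560,560),interpolation=2))
E
```

```text
position: [0.5226, -0.0213, 0.0247]
contact_force: [-0.4, -0.7, -0.0]
position: [0.5228, -0.0183, 0.0247]
contact_force: [-0.2, -1.1, -0.0]
```

View pics/u.png

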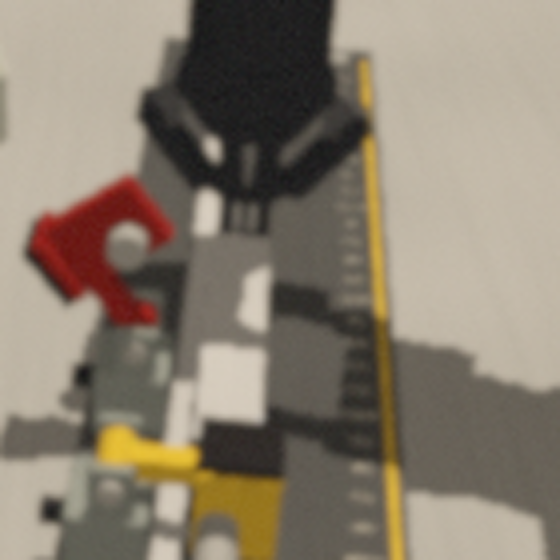

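Tube is still sliding and its nose is under the yellow tab. I'll continue by feel.

```bash
for i in 1; do python3 -m jog '[1.5,0,0,0,0,0,3,0,0,0,0,0,3,0,0,0,0,0]' | grep -E "pos|contact"; python3 -m jog '[1,0,0,0,0,0,2,0,0,0,0,0,2,0,0,0,0,0]' | grep -E "pos|contact";python3 -m jog '[1,0,0,0,0,0,2,0,0,0,0,0,2,0,0,0,0,0]' | grep -E "pos|contact"; done
```

```text
position: [0.5231, -0.0153, 0.0247]
contact_force: [-0.0, -1.5, -0.9]
position: [0.5233, -0.0134, 0.0247]
contact_force: [-1.2, -1.3, 0.1]
position: [0.5235, -0.0114, 0.0247]
contact_force: [-0.0, -0.9, 0.7]
```

```bash
python3 -m jog '[1,0,0,0,0,0,2,0,0,0,0,0,2,0,0,0,0,0]' | grep -E "pos|contact"; python3 -m jog '[1,0,0,0,0,0,2,0,0,0,0,0,2,0,0,0,0,0]' | grep -E "pos|contact";python3 -m jog '[1,0,0,0,0,0,2,0,0,0,0,0,2,0,0,0,0,0]' | grep -E "pos|contact"
```

```text
position: [0.5237, -0.0095, 0.0247]
contact_force: [-0.4, -1.4, 0.1]
position: [0.5239, -0.0075, 0.0247]
contact_force: [1.1, -1.9, 0.5]
position: [0.5241, -0.0055, 0.0247]
contact_force: [0.1, -1.4, -0.2]
```

```bash
python3 -m jog '[1,0,0,0,0,0,2,0,0,0,0,0,2,0,0,0,0,0]' | grep -E "pos|contact"; python3 -m jog '[1,0,0,0,0,0,2,0,0,0,0,0,2,0,0,0,0,0]' | grep -E "pos|contact"; python3 - <<'E'
from h import *
for n in("side","wrist","scene"):
    c=cam(n); cv2.imwrite(f"pics/v_{n}.png",c[0][:,:,::-1]); np.savez(f"v_{n}.npz",K=c[1],R=c[2],t=c[3])
cv2.imwrite("pics/v.png",np.hstack([cv2.resize(cv2.imread("pics/v_wrist.png")[0:300,200:500],(400,400)),cv2.resize(cv2.imread("pics/v_scene.png")[130:230,330:430],(400,400),interpolation=2)]))
E
```

```text
position: [0.5242, -0.0046, 0.0247]
contact_force: [-0.5, -5.4, 1.2]
position: [0.5242, -0.0045, 0.0248]
contact_force: [-2.1, -11.6, 1.0]
```

View pics/v.png

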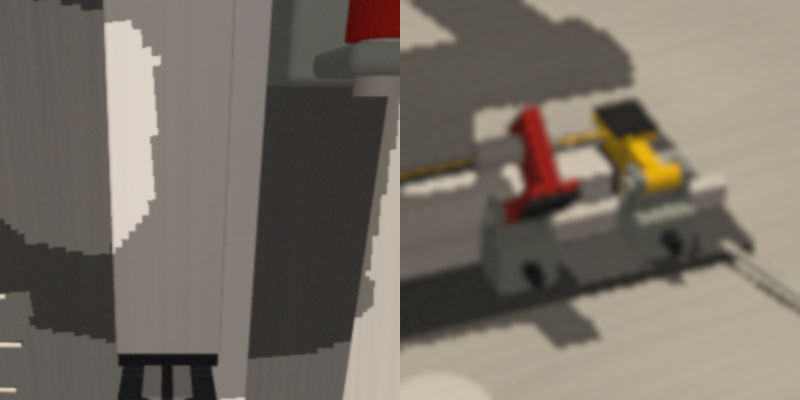

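It has hit the screw at y=−0.0045, with about 11.6 N at the wrist (about 10 N on the screw once sliding friction is taken off). I'll hold that to seat it.

```bash
python3 -m jog '[0.3,0,0,0,0,0,0.3,0,0,0,0,0,0.3,0,0,0,0,0,0.3,0,0,0,0,0]'| grep -E "pos|contact";python3 -m jog '[0,0,0,0,0,0,0,0,0,0,0,0,0,0,0,0,0,0,0,0,0,0,0,0]'| grep -E "pos|contact"
```

```text
position: [0.5243, -0.0045, 0.0248]
contact_force: [-0.4, -12.7, 0.2]
position: [0.5242, -0.0045, 0.0248]
contact_force: [-1.9, -11.3, 0.9]
```

```bash
python3 -m jog '[-4,0,0,0,0,0,-15,0,0,0,0,0,-35,0,0,0,0,0,-50,0,-20,0,0,0,-60,0,-70,0,0,0,-60,0,-120,0,0,0,-40,0,-170,0,0,0,-5,0,-200,0,0,0,20,0,-200,0,0,0,20,0,-200,0,0,0]'; python3 - <<'E'
from h import *
for n in("side","wrist","scene"):
    c=cam(n); cv2.imwrite(f"pics/w_{n}.png",c[0][:,:,::-1]); np.savez(f"w_{n}.npz",K=c[1],R=c[2],t=c[3])
cv2.imwrite("pics/w.png",np.hstack([cv2.resize(cv2.imread("pics/w_wrist.png")[0:250,270:440],(380,560),interpolation=2),cv2.resize(cv2.imread("pics/w_side.png")[160:310,290:400],(410,560),interpolation=2)]))
E
```

```text
clock: 32.9
position: [0.5262, 0.02, 0.225]
ee_rot: [-0.0, 0.739, 0.674, 0.0]
contact_force: [0.6, 0.3, -0.5]
width: 0.0
```

View pics/w.png

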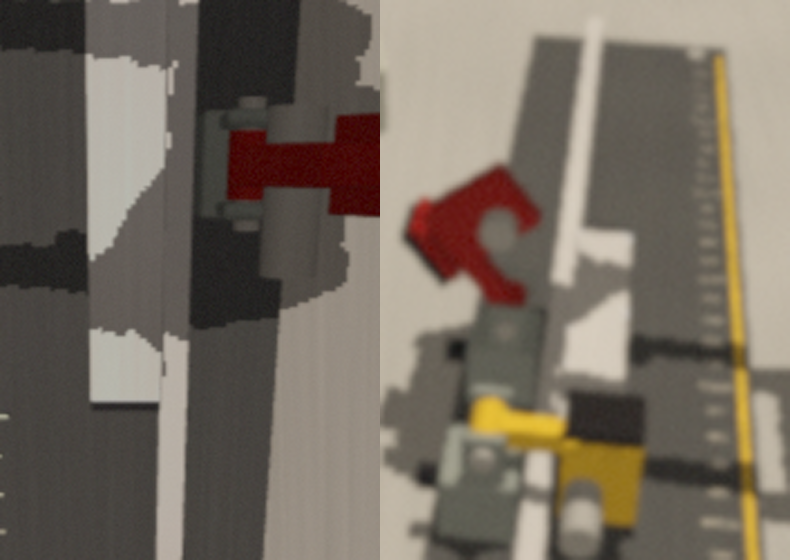

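View pics/w_scene.png

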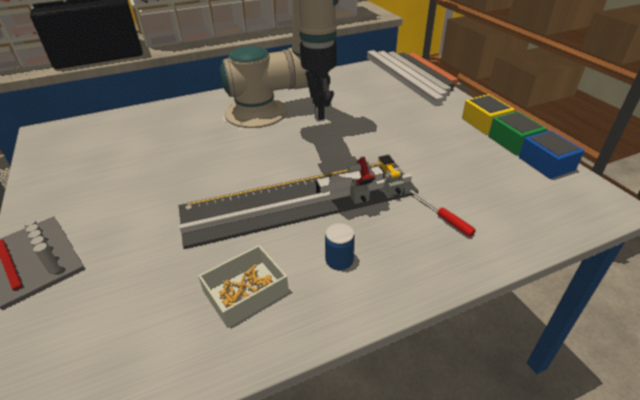

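```bash
python3 - <<'E'
from h import *
d=np.load("w_wrist.npz"); c=(None,d["K"],d["R"],d["t"])
g=cv2.cvtColor(cv2.imread("pics/w_wrist.png"),cv2.COLOR_BGR2GRAY).astype(float)
A=np.array([.5647,.2577]);th=np.radians(5.45); ex=np.array([np.cos(th),-np.sin(th)]);ey=np.array([np.sin(th),np.cos(th)])
def edge(v,lo,hi,s):
    r=g[v-2:v+3,lo:hi].mean(0); r=np.convolve(r,[.25,.5,.25],'valid'); D=s*np.diff(r); i=int(np.argmax(D)); 
    i=min(max(i,1),len(D)-2); a,b,e=D[i-1:i+2]; return lo+1+i+.5+.5*(a-e)/(a-2*b+e), D[i]
def line(n,rows,lo,hi,s,z):
    F=[]
    for v in rows:
        u,k=edge(v,lo,hi,s); p=onz(c,u,v,z)[:2]-A; F.append((p@ey*1e3,p@ex*1e3,k))
    F=np.array(F); F=F[F[:,2]>4]; m=np.polyfit(F[:,0],F[:,1],1); print(n,len(F),"slope deg %.2f"%np.degrees(np.arctan(m[0]*1)),"resid %.2f"%np.std(F[:,1]-np.polyval(m,F[:,0])),"fx@",F[[0,-1]].round(1).tolist())
line("tubeL",list(range(30,110,4))+list(range(152,178,3)),300,322,1,.052)
line("tubeR",list(range(155,178,3)),335,350,-1,.052)
line("fenceR",range(152,245,5),345,362,-1,.03)
line("fenceL free",range(190,245,5),335,348,1,.03)
line("fenceR all",list(range(5,60,4))+list(range(152,245,5)),345,370,-1,.03)
E
```

```text
tubeL 29 slope deg -0.15 resid 0.10 fx@ [[-123.7, -30.9, 40.2], [-248.1, -30.6, 40.6]]
tubeR 8 slope deg -3.91 resid 0.91 fx@ [[-228.0, -4.5, 16.7], [-248.0, -1.9, 5.2]]
fenceR 19 slope deg -0.09 resid 0.08 fx@ [[-229.8, 11.9, 24.1], [-327.3, 12.1, 39.9]]
fenceL free 11 slope deg 0.09 resid 0.07 fx@ [[-268.9, -0.5, 39.4], [-325.0, -0.5, 39.8]]
fenceR all 33 slope deg -0.87 resid 2.53 fx@ [[-101.6, 11.8, 20.4], [-327.3, 12.1, 39.9]]
```

The tube's edge is within 0.15° of the fence and 0.2 mm of its face. The yellow flag is down, red is up, the bystanders haven't moved and the gripper is clear. I'm handing in.

```bash
python3 -c "
from rig import *
print(sign_off()); print(get_state()['clock'])"
```

```text
the job is handed in; nothing more can be done
None
the job is handed in; nothing more can be done
```

The job is handed in: the yellow stop is all the way down and the tube is pressed home against its adjusting screw, lying along the fence.

- **Yellow flag:** I pushed it over with the closed fingers and pressed it to its hard limit. Force on the pad then rose at about 2.4 N/mm, which matches the pad's stiffness with the flag no longer turning.
- **Tube:** I pushed it against the fence with about 10 N, then slid it along by its tail under the red flag until it met the screw. I held it there for over a second at 11–13 N at the wrist, including about 1.5 N of sliding friction.
- **Last checks:** In the wrist view the tube's edge is within about 0.15° of the fence and about 0.2 mm from its face. The red flag is still up, the bystanders look unmoved, and the gripper was clear at about 33 s of the 72 s.
- **What disagreed:**
  - My first push at the flag rode up onto the tab and had to be redone.
  - The shut fingertips turned out to be about 5 mm above the TCP, not 19 mm below it as stated, so I worked by contact force instead.
- **Not confirmed:** After backing away I didn't touch the tube again. Its contact with the screw rests on the hold and on it still looking in place.

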